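# Lap three cover plates up a pump hood

## Task

Cover the sloping top of the green pump hood with the three plates, shingle fashion and from the bottom up: first the blue plate, then the yellow one lapping over it, then the red one lapping over the yellow, each centred and square on the deck, rib side up, with its lower edge (the end nearer the rib) on its own black line: blue on the lowest, yellow on the second, red on the third. The red plate is still in the grey dispenser: push its black ejector slide to bring it out. Do not disturb the tins, jars and other things standing round the work.

Things in the scene. Friction and masses are not known exactly. Their poses are not given: they have to be found in the camera images.
- blue_plate: blue plate, 0.18 kg, 95 mm long (own x) x 90 wide (y) x 5 thick. Origin: centre of the flat underside; z up to the rib side; the lower edge is the end at x = -47.5 mm, nearer the rib. Grip rib on top: 10 mm thick along x, 50 long along y, top 27 mm above the underside, centred at x = -17.5 mm. Starts flat on the worktop
- yellow_plate: yellow plate, 0.18 kg, 95 mm long (own x) x 90 wide (y) x 5 thick. Origin: centre of the flat underside; z up to the rib side; the lower edge is the end at x = -47.5 mm, nearer the rib. Grip rib on top: 10 mm thick along x, 50 long along y, top 27 mm above the underside, centred at x = -17.5 mm. Starts flat on the worktop
- red_plate: red plate, 0.18 kg, 95 mm long (own x) x 90 wide (y) x 5 thick. Origin: centre of the flat underside; z up to the rib side; the lower edge is the end at x = -47.5 mm, nearer the rib. Grip rib on top: 10 mm thick along x, 50 long along y, top 27 mm above the underside, centred at x = -17.5 mm. Starts in the dispenser, 4 mm above the worktop, lower edge towards the open end
- blue_rib (a point): middle of the blue plate's grip rib, 16 mm above the underside
- blue_edge (a point): middle of the blue plate's lower edge, on the underside
- yellow_rib (a point): middle of the yellow plate's grip rib, 16 mm above the underside
- yellow_edge (a point): middle of the yellow plate's lower edge, on the underside
- red_rib (a point): middle of the red plate's grip rib, 16 mm above the underside
- red_edge (a point): middle of the red plate's lower edge, on the underside
- deck: pale, near-white sloping top of the green pump hood, fixed, 238 mm long, 140 wide, rising at 28 degrees. Origin on the surface, middle of the lowest black line, 34 mm above the worktop; x up the slope (away from the robot), y across, z out of the surface (which spans x = -20 to 218 mm). Plates laid on it and let go stay by friction
- line_1 (a point): middle of the lowest black line across the deck, on its surface; axes as the deck. A wooden starter strip 94 mm wide, 16 mm long up the slope and 8 mm high lies just above this line; the blue plate's lower end rests on it
- line_2 (a point): middle of the second black line, 55 mm up the slope from the first. A plate laid to its line has its lower edge's underside about 8.6 mm off the deck (on the strip or the plate below) and its upper end on the deck (blue, yellow and red alike): 5.2 degrees flatter than the deck, 23 degrees to level
- line_3 (a point): middle of the third black line, 110 mm up the slope from the first
- dispenser: fixed dispenser, 215 x 116 mm: steel base 4 mm thick; grey roofed box 40 mm high over own x = 0 to 111 mm; in front of it (own -x, the open end) an open tray, x = -104 to 0 mm, with side rails 14 mm high, 94 mm apart. Origin: underside, near the middle; x from tray to box, z up
- ejector (a joint): travel of the spring ejector slide, m: 0 at rest, 0.075 pushed home towards the open end (dispenser -x). Takes 2 to 5 N plus about 2 N to push the plate; springs back when let go. Pushed home it leaves the red plate out on the tray, its rib's middle about 55 mm clear of the roof's front edge
- ejector_pad (a point): middle of the rear face (dispenser +x side) of the ejector's black thumb block, 60 mm above the worktop, to be pushed towards dispenser -x. The block is 14 mm thick along the travel, 40 wide, from 47 to 73 mm above the worktop, and moves over the roof
- grease_tin: open grey tin, 69 mm across, 56 mm high; bystander, loose; origin at its underside
- spark_plug: spark plug lying down, 84 x 21 x 18 mm; bystander, loose; origin at its underside
- oil_filter: blue oil filter standing, 73 mm across, 96 mm high; bystander, loose; origin at its underside
- screw_jar: jar with red lid, 65 mm across, 80 mm high; bystander, loose; origin at its underside
- white_tub: white plastic pot, 65 mm across, 99 mm high; bystander, loose; origin at its underside

How it is judged:
On the way, in this order (a step that is already met when the one before it is completed fails the run):
1. the blue plate lies on the starter strip, lower edge on the lowest line, and is let go (x of blue_edge in the frame of line_1 between -0.007 and 0.007 m and y of blue_edge in the frame of line_1 between -0.012 and 0.012 m and z of blue_edge in the frame of line_1 between 0.005 and 0.013 m and angle between the y axis of blue_plate and the y axis of deck, either way round below 0.12 rad and angle between the z axis of blue_plate and the z axis of deck, either way round below 0.16 rad and linear speed of blue_plate below 0.02 m/s and contact force between the fingers and blue_plate below 0.3 N), for 0.2 s.
2. the yellow plate laps over the blue one, lower edge on the second line, and is let go (x of yellow_edge in the frame of line_2 between -0.007 and 0.007 m and y of yellow_edge in the frame of line_2 between -0.012 and 0.012 m and z of yellow_edge in the frame of line_2 between 0.005 and 0.013 m and angle between the y axis of yellow_plate and the y axis of deck, either way round below 0.12 rad and angle between the z axis of yellow_plate and the z axis of deck, either way round below 0.16 rad and linear speed of yellow_plate below 0.02 m/s and contact force between the fingers and yellow_plate below 0.3 N), for 0.2 s.
3. the red plate laps over the yellow one, lower edge on the third line, and is let go (x of red_edge in the frame of line_3 between -0.007 and 0.007 m and y of red_edge in the frame of line_3 between -0.012 and 0.012 m and z of red_edge in the frame of line_3 between 0.005 and 0.013 m and angle between the y axis of red_plate and the y axis of deck, either way round below 0.12 rad and angle between the z axis of red_plate and the z axis of deck, either way round below 0.16 rad and linear speed of red_plate below 0.02 m/s and contact force between the fingers and red_plate below 0.3 N), for 0.2 s.
At the end, for the whole second after the job is handed in: All three plates lie at rest, released, rib up; each lower edge within 7 mm of its line, within 12 mm of the deck's centre line, 5 to 13 mm off the deck (on the strip or the plate below); square across the deck within 0.12 rad, lying within 0.16 rad of its slope (all of step 1 and all of step 2 and all of step 3); the robot touches nothing.
It fails at once if the grease tin is moved more than 30 mm or tipped (distance of grease_tin from where it was at the start of the episode above 0.03 m or angle between grease_tin's own z axis and vertical above 0.4 rad).
It fails at once if the spark plug is moved more than 30 mm or tipped (distance of spark_plug from where it was at the start of the episode above 0.03 m).
It fails at once if the oil filter is moved more than 30 mm or tipped (distance of oil_filter from where it was at the start of the episode above 0.03 m or angle between oil_filter's own z axis and vertical above 0.4 rad).
It fails at once if the screw jar is moved more than 30 mm or tipped (distance of screw_jar from where it was at the start of the episode above 0.03 m or angle between screw_jar's own z axis and vertical above 0.4 rad).
It fails at once if the white tub is moved more than 30 mm or tipped (distance of white_tub from where it was at the start of the episode above 0.03 m or angle between white_tub's own z axis and vertical above 0.4 rad).
It also fails if it takes over 72 s, if anything falls off the work surface, if the arm or the gripper's body presses on something with over 40 N, if the wrist force passes 120 N, or if a joint passes its speed limit or range.

## Robot

A 6-joint arm with a two-finger parallel gripper is mounted at the origin on the work surface; the furniture and walls round the work are solid. World frame = base frame: x ahead of the robot, y to its left, z up, the work surface at z = 0. Lengths are in m, angles in rad, forces in N, time in s.
With the tool pointing down it reaches from about 0.25 to 0.725 m from the base axis. Payload 4 kg.
Tool frame: the origin (TCP) lies midway between the tips of the shut fingers; the grasp point (between the pads) lies 19 mm behind it; z points along the fingers, y is the line along which they close (so a half turn about z gives the same grasp; the last joint's range is limited). The gripper opens to 85 mm and grips with 20 to 120 N. Pads are 22 mm wide; open, the fingers measure 114 mm over their backs; the gripper's body (76 mm by 85 mm) begins 54 mm behind the grasp point. The pads swing forward as they close: fully open they stand 13 mm farther back than shut.
Start: joints at [1.311, 0.241, 0.005, 1.335, 0, 1.571], TCP at [0.128, 0.483, 0.231] pointing down, gripper open.
Joint ranges: [-2.72, 2.72], [-1.05, 1.87], [-1.09, 1.28], [-1.99, 2.15], [-1.42, 1.44], [-3.14, 3.14]. Speed limits (rad/s): [2.79, 2.79, 3.14, 3.14, 3.14, 3.14].

## Interface

Orientations are given as a unit quaternion [x, y, z, w].
In Python, from workcell import bot gives the robot as it stands. The module is installed in compiled form; this text tells all that it offers.
- The arm moves only by the tool jog_arm, never from a script. Its argument "deltas" is a list of rows, each an object with "fingers": the opening, from 0 (shut) to 1 (fully open); "delta_pos": the shift along the tool's x, y, z normalised to -1 to 1, where 1 is 300 mm, a list of three; "yaw": the turn about the tool's z normalised to -1 to 1, where 1 is pi/4 rad. A call has 1 to 12 rows; each row is the pose to reach, as a shift and turn from the pose commanded when the call began, along the tool's axes at that moment; what a row does not reach only later rows make up. A row lasts 1/10 s, in which the tool goes at most 50 mm and 8.59 degrees, less where a joint would pass 70% of its speed; a pose out of reach is approached as far as the arm can. A call with a number of a shift or a turn outside -1 to 1 is refused whole. A call with a gripper value outside its range is refused whole. The fingers move at their own pace and stop on an object; the grip force is fixed at half the most. Time passes only in rows, so rows that repeat a pose let the fingers close. It gives the time, the measured TCP pose, the force, the opening and the grip force at its end, in the units of the state.
- bot.get_obs(): the state, without advancing time (a new reading comes with each control period).
- bot.camera(name): name is "scene" or "top"; returns a dict with "image" (384x512x3 uint8, red, green, blue), "range_z" (384x512 float32, m along the optical axis (not along the pixel's ray), 0 where there is no reading), "fx", "fy", "cx", "cy" (pixels), "distortion" ([k1, k2, p1, p2, k3] as OpenCV has them; the pictures are not rectified), "rvec" (rotation vector, rad) and "tvec" (3), from world to camera coordinates, as OpenCV has them. Camera axes: x right, y down, z forward; pixel columns grow to the right and rows downward; lengths in m; the calibration is good to about 2 mm. A picture is of the moment at which its call begins.
- bot.job_done(): hands the job in; it is judged then, once.
The state is a dict: "clock": time; "joint_pos": joint angles; "joint_vel": joint speeds; "tau": joint torques, N m; "eef_pos": TCP position; "tool_rot": TCP orientation; "ft_force": force on the tool from outside, world axes, zero at the start; "ft_torque": the same for the moment, N m; "grip_width": finger opening in m; "grasp_force": force on a finger pad.
Only numpy, scipy, OpenCV 4.12 (cv2) and the standard library are available. Lean on these libraries where they do the work, as an engineer would, in place of code of your own. Each camera call takes 0.05 s, during which the arm holds its last target. There are 200 camera calls.

## Working session

There is one attempt and no reset: what is moved stays moved. The work goes in short steps, Python scripts to look and compute and a tool call to move; the robot and the scene stay as the last step left them, time stands still between calls to the robot, and variables do not carry over. Pictures are saved under pics/ and viewed, at most 10 in all, crops included, and the job is handed in when it is done.

Besides the shell and the picture viewer there is one more tool, called after "Emit:" by a JSON object that holds its "op" and its "data", one argument or row to a line. jog_arm: Moves the arm, as the interface text tells. Scaled input: -1 to 1 covers 300 mm each way for a shift and pi/4 rad each way for a turn. Its arguments: {"type":"object","properties":{"deltas":{"type":"array","items":{"type":"object","properties":{"fingers":{"type":"number"},"delta_pos":{"type":"array","items":{"type":"number"}},"yaw":{"type":"number"}}}}},"required":["deltas"]}

```bash
mkdir -p pics; cat > h.py <<'E'
import numpy as np, cv2
from workcell import bot
def cap(n):
    c=bot.camera(n); K=np.array([[c['fx'],0,c['cx']],[0,c['fy'],c['cy']],[0,0,1.]]); R=cv2.Rodrigues(np.array(c['rvec'],float))[0]
    t=np.array(c['tvec'],float); z=c['range_z']; h,w=z.shape
    uv=np.stack(np.meshgrid(np.arange(w),np.arange(h)),-1).reshape(-1,1,2).astype(np.float64)
    n_=cv2.undistortPoints(uv,K,np.array(c['distortion'],float)).reshape(h,w,2)
    P=np.dstack([n_*z[...,None],z]); W=(P-t)@R; W[z==0]=np.nan
    return c['image'],W
def save(img,name,s=1.5): cv2.imwrite('pics/'+name,cv2.resize(img[...,::-1],None,fx=s,fy=s))
E
python3 - <<'E'
from h import *
for n in('scene','top'):
    i,W=cap(n); save(i,n+'0.png'); np.savez('/tmp/%s0.npz'%n,i=i,W=W)
o=bot.get_obs(); print(o['eef_pos'],o['tool_rot'],o['clock'])
E
```

```text
[0.12828412 0.48269169 0.23053038] [ 1.29517460e-01  9.91576719e-01 -9.05754087e-04 -1.28940366e-04] 0.1
```

View pics/scene0.png

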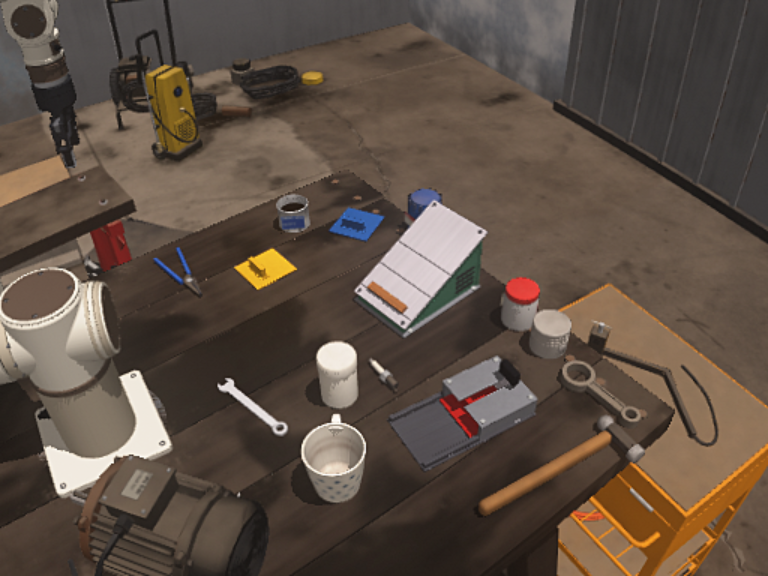

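View pics/top0.png

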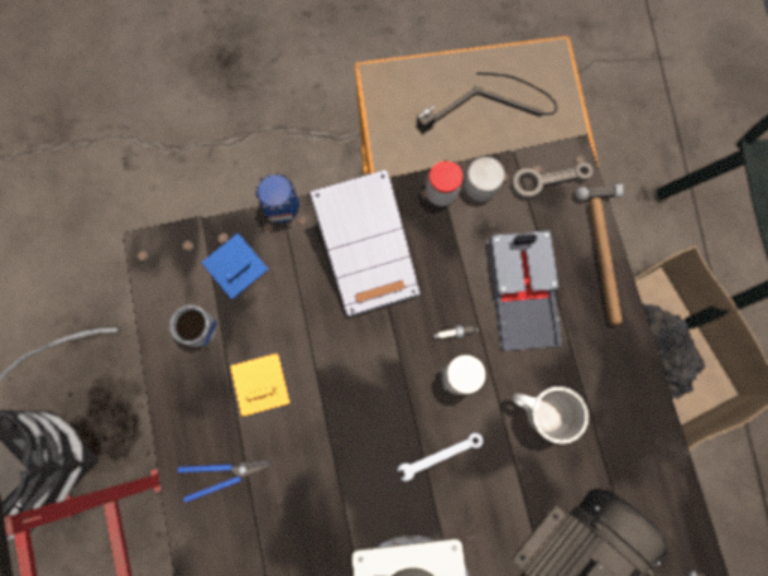

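The scene view shows the yellow plate at (265,268), blue at (357,223), the deck around (425,265) and the dispenser around (465,410). The top view shows yellow at (260,385), blue at (235,265), the deck at (365,240) with its strip at (380,292), and the dispenser at (527,290).

```bash
cat >> h.py <<'E'
def hsv(i): return cv2.cvtColor(i,cv2.COLOR_RGB2HSV)
def mask(i,c):
    H=hsv(i); h,s,v=[H[...,k].astype(int) for k in range(3)]
    return {'blue':(h>98)&(h<118)&(s>150)&(v>60),'yellow':(h>18)&(h<34)&(s>170)&(v>80),'red':((h<6)|(h>174))&(s>180)&(v>60)}[c]
def blob(m,p0,W,r):
    return m&(np.hypot(W[...,0]-p0[0],W[...,1]-p0[1])<r)
def rect(p):
    (c,wh,a)=cv2.minAreaRect(p.astype(np.float32)); return np.array(c),wh,a
E
python3 - <<'E'
from h import *
np.set_printoptions(precision=4,suppress=True)
D={n:(lambda z:(z['i'],z['W']))(np.load('/tmp/%s0.npz'%n)) for n in('scene','top')}
i,W=D['top']
pt=lambda x,y:W[int(y/1.5),int(x/1.5)]
for nm,q in dict(blue=(235,265),yellow=(260,385),deck=(365,240),strip=(380,292),disp_roof=(510,255),tray=(527,330),tin=(190,325),plug=(455,333),filt=(277,195),jar=(443,180),tub=(485,178),pad=(525,240),whitecup=(464,375)).items(): print(nm,pt(*q))
for n,(i,W) in D.items():
    for c,q in(('blue',(235,265)),('yellow',(260,385))):
        p0=D['top'][1][int(q[1]/1.5),int(q[0]/1.5)]
        m=blob(mask(i,c),p0,W,.075)
        P=W[m]; lo=P[P[:,2]<.012]; hi=P[P[:,2]>.014]
        hc=hi[hi[:,2]>.02] 
        r=rect(lo[:,:2]); rh=rect(hc[:,:2]) if len(hc)>4 else None
        print(n,c,len(lo),len(hi),'zmed',np.median(lo[:,2]),r,'rib',rh,hi[:,:3].mean(0) if len(hi) else None)
    # deck
    p0=D['top'][1][160,243]
    H=hsv(i); m=blob((H[...,1]<45)&(H[...,2]>120),p0,W,.15)&(W[...,2]>.015)
    P=W[m]
    for k in range(4):
        cen=P.mean(0); nn=np.linalg.svd(P-cen,full_matrices=False)[2][2]; nn*=np.sign(nn[2]); d=(P-cen)@nn; P=P[abs(d)<.006]
    print(n,'deck n',nn,'tilt',np.degrees(np.arccos(nn[2])),len(P),'yaw upslope',np.degrees(np.arctan2(-nn[1],-nn[0])))
    x=np.array([0,0,1])-nn*nn[2]; x/=np.linalg.norm(x); y=np.cross(nn,x)
    Q=np.c_[(P-cen)@x,(P-cen)@y]; r=rect(Q); print(r, 'range',np.percentile(Q,[.3,99.7],axis=0))
    c=cen+x*r[0][0]+y*r[0][1]; print('deck centre',c,'line1',c-x*.099)
    # strip
    m=blob((H[...,0]<18)&(H[...,1]>90)&(H[...,2]>90),p0,W,.2)&(W[...,2]>.02); S=W[m]; print('strip',len(S),S.mean(0),rect(S[:,:2]))
    # dispenser roof
    pr=D['top'][1][170,340]; 
    m=blob((H[...,1]<60),pr,W,.09)&(abs(W[...,2]-.040)<.004); S=W[m]; print('roof',len(S),np.median(S[:,2]),rect(S[:,:2]))
    m=blob((H[...,2]<70),pr,W,.09)&(abs(W[...,2]-.073)<.006); S=W[m]; print('pad',len(S),S.mean(0) if len(S) else 0,rect(S[:,:2]) if len(S)>4 else 0)
E
```

```text
blue [0.6404 0.2701 0.0042]
yellow [0.4048 0.2364 0.0067]
deck [0.6372 0.0136 0.0845]
strip [ 0.5477 -0.004   0.0478]
disp_roof [ 0.5905 -0.2554  0.0423]
tray [ 0.4506 -0.2731  0.0066]
tin [0.5263 0.3524 0.0382]
plug [ 0.4596 -0.1366  0.009 ]
filt [0.7377 0.1659 0.0932]
jar [ 0.7375 -0.1428  0.0812]
tub [ 0.7442 -0.227   0.0567]
pad [ 0.6086 -0.2796  0.0717]
whitecup [ 0.3763 -0.1296  0.0973]
scene blue 364 32 zmed 0.005127230818054878 (array([0.6373, 0.2688]), (0.10087413340806961, 0.08993010967969894), 34.97917556762695) rib (array([0.624 , 0.2606]), (0.010922223329544067, 0.0522017739713192), 31.199007034301758) [0.6246 0.2585 0.0261]
scene yellow 506 39 zmed 0.00481835486869788 (array([0.4049, 0.2413]), (0.09917718172073364, 0.09911034256219864), 8.121585845947266) rib (array([0.3868, 0.234 ]), (0.010359716601669788, 0.05382342264056206), 7.9019904136657715) [0.3863 0.2332 0.0256]
scene deck n [-0.4614 -0.0857  0.8831] tilt 27.9860346871726 3217 yaw upslope 10.527122540261738
(array([-0.0041,  0.0027]), (0.23935633897781372, 0.14429934322834015), 0.09456358104944229) range [[-0.1
[... 922 characters left out ...]
04577637) [0.3851 0.2222 0.025 ]
top deck n [-0.4609 -0.0901  0.8828] tilt 28.012421176951342 4127 yaw upslope 11.06270576474692
(array([-0.0093, -0.0005]), (0.1402260810136795, 0.2387784719467163), 89.9063949584961) range [[-0.1269 -0.0698]
 [ 0.1097  0.0693]]
deck centre [0.6299 0.0101 0.0807] line1 [ 0.5442 -0.0067  0.0342]
strip 379 [ 0.6584 -0.0828  0.0654] (array([ 0.6367, -0.0698]), (0.06388187408447266, 0.29195064306259155), 53.231781005859375)
roof 1122 0.04035302296746078 (array([ 0.5758, -0.2817]), (0.11190739274024963, 0.1112944707274437), 88.880615234375)
pad 57 [ 0.611  -0.2795  0.0726] (array([ 0.6113, -0.2795]), (0.033960457891225815, 0.011928810738027096), 86.14464569091797)
```

```bash
cat >> h.py <<'E'
from scipy.spatial.transform import Rotation as Ro
def go(x,y,z,ang):
    """normalised delta to TCP target, tool-y world angle (deg, mod 180)"""
    o=bot.get_obs(); R=Ro.from_quat(o['tool_rot']).as_matrix(); p=np.array(o['eef_pos'])
    d=R.T@(np.array([x,y,z])-p)/.3
    a=np.degrees(np.arctan2(R[1,1],R[0,1])); e=(ang-a+90)%180-90
    print('t',o['clock'],'p',p.round(4),'ya',round(a,2),'tz',R[:,2].round(3),'w',round(o['grip_width'],4),'j6',round(o['joint_pos'][5],2),'F',np.round(o['ft_force'],1),'\n -> delta',d.round(4),'yaw',round(-e/45,4))
E
python3 - <<'E'
from h import *
i,W=(lambda z:(z['i'],z['W']))(np.load('/tmp/top0.npz'))
print(hsv(i)[250,170],hsv(i)[262,174])
H=hsv(i).astype(int); m=(H[...,0]>15)&(H[...,0]<36)&(H[...,1]>120)&(H[...,2]>80)
P=W[blob(m,(.405,.24),W,.08)]; print(rect(P[P[:,2]<.012][:,:2]),rect(P[P[:,2]>.02][:,:2]))
go(.6233,.2591,.15,125.2)
E
```

```text
[ 24 149 252] [ 24 152 252]
(array([0.40576115, 0.23851275]), (0.10106121748685837, 0.09713941067457199), 9.468148231506348) (array([0.38688388, 0.23405538]), (0.009868616238236427, 0.05078059434890747), 10.013577461242676)
t 0.1 p [0.1283 0.4827 0.2305] ya 75.12 tz [-0.    -0.002 -1.   ] w 0.0855 j6 1.57 F [-1.2  0.4 -0.5] 
 -> delta [-1.7861 -0.296   0.2689] yaw -1.113
```

Emit:
{"op": "jog_arm", "data": {
  "deltas": [
    {"delta_pos": [-0.9, -0.15, 0.1], "yaw": -1, "fingers": 0.75},
    {"delta_pos": [-0.9, -0.15, 0.1], "yaw": -1, "fingers": 0.75},
    {"delta_pos": [-0.9, -0.15, 0.1], "yaw": -1, "fingers": 0.75},
    {"delta_pos": [-0.9, -0.15, 0.1], "yaw": -1, "fingers": 0.75},
    {"delta_pos": [-0.9, -0.15, 0.1], "yaw": -1, "fingers": 0.75},
    {"delta_pos": [-0.9, -0.15, 0.1], "yaw": -1, "fingers": 0.75},
    {"delta_pos": [-0.9, -0.15, 0.1], "yaw": -1, "fingers": 0.75},
    {"delta_pos": [-0.9, -0.15, 0.1], "yaw": -1, "fingers": 0.75}
  ]
}}

```text
clock: 0.9
eef_pos: [0.3786, 0.3692, 0.2004]
tool_rot: [-0.258, 0.966, -0.0, -0.001]
ft_force: [-0.3, 0.2, 0.2]
grip_width: 0.064
grasp_force: 0.0
```

```bash
python3 -c "
from h import *
go(.6233,.2591,.15,125.2)"
```

```text
t 0.9 p [0.3786 0.3692 0.2004] ya 119.87 tz [-0.002 -0.001 -1.   ] w 0.064 j6 0.25 F [-0.3  0.2  0.2] 
 -> delta [-0.525  -0.7245  0.167 ] yaw -0.1184
```

Emit:
{"op": "jog_arm", "data": {
  "deltas": [
    {"delta_pos": [-0.525, -0.7245, 0.167], "yaw": -0.118, "fingers": 0.75},
    {"delta_pos": [-0.525, -0.7245, 0.167], "yaw": -0.118, "fingers": 0.75},
    {"delta_pos": [-0.525, -0.7245, 0.167], "yaw": -0.118, "fingers": 0.75},
    {"delta_pos": [-0.525, -0.7245, 0.167], "yaw": -0.118, "fingers": 0.75},
    {"delta_pos": [-0.525, -0.7245, 0.167], "yaw": -0.118, "fingers": 0.75},
    {"delta_pos": [-0.525, -0.7245, 0.167], "yaw": -0.118, "fingers": 0.75},
    {"delta_pos": [-0.525, -0.7245, 0.3], "yaw": -0.118, "fingers": 0.75},
    {"delta_pos": [-0.525, -0.7245, 0.45], "yaw": -0.118, "fingers": 0.75},
    {"delta_pos": [-0.525, -0.7245, 0.55], "yaw": -0.118, "fingers": 0.75}
  ]
}}

```text
clock: 1.8
eef_pos: [0.6204, 0.2624, 0.033]
tool_rot: [-0.305, 0.952, 0.0, -0.002]
ft_force: [-0.4, 0.0, -0.1]
grip_width: 0.064
grasp_force: 0.0
```

```bash
python3 -c "
from h import *
i,W=cap('scene'); save(i[100:220,160:360],'s1.png',4)
go(.6233,.2591,.006,125.2)"
```

```text
t 1.85 p [0.6171 0.2612 0.0275] ya 125.51 tz [-0.012 -0.005 -1.   ] w 0.0641 j6 -0.22 F [-0.7 -0.5 -3.8] 
 -> delta [-0.0137 -0.018   0.0716] yaw 0.0069
```

View pics/s1.png

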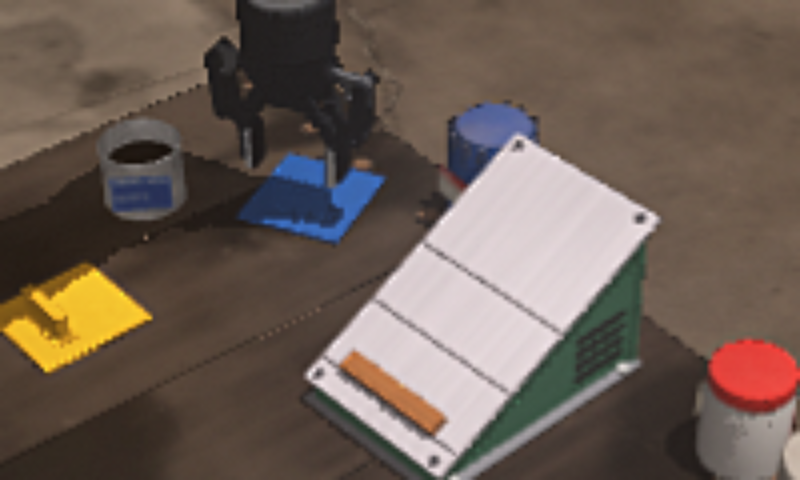

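The fingers sit at crop (250,160) and (335,180), straddling the blue rib, with the plate at (312,197). I'll let the arm settle before going down.

Emit:
{"op": "jog_arm", "data": {
  "deltas": [
    {"delta_pos": [0, 0, 0], "yaw": 0, "fingers": 0.75},
    {"delta_pos": [0, 0, 0.04], "yaw": 0, "fingers": 0.75},
    {"delta_pos": [0, 0, 0.04], "yaw": 0, "fingers": 0.75},
    {"delta_pos": [0, 0, 0.04], "yaw": 0, "fingers": 0.75}
  ]
}}

```text
clock: 2.25
eef_pos: [0.6239, 0.2621, 0.026]
tool_rot: [-0.304, 0.953, 0.0, 0.001]
ft_force: [0.2, 0.2, -0.2]
grip_width: 0.064
grasp_force: 0.0
```

```bash
python3 -c "
from h import *
go(.6233,.2591,.006,125.2)"
```

```text
t 2.25 p [0.6239 0.2621 0.026 ] ya 125.44 tz [ 0.002  0.001 -1.   ] w 0.064 j6 -0.22 F [ 0.2  0.2 -0.2] 
 -> delta [ 0.0075 -0.007   0.0666] yaw 0.0054
```

Emit:
{"op": "jog_arm", "data": {
  "deltas": [
    {"delta_pos": [0.0075, -0.007, 0.03], "yaw": 0, "fingers": 0.75},
    {"delta_pos": [0.0075, -0.007, 0.06], "yaw": 0, "fingers": 0.75},
    {"delta_pos": [0.0075, -0.007, 0.067], "yaw": 0, "fingers": 0.75},
    {"delta_pos": [0.0075, -0.007, 0.067], "yaw": 0, "fingers": 0.75},
    {"delta_pos": [0.0075, -0.007, 0.067], "yaw": 0, "fingers": 0},
    {"delta_pos": [0.0075, -0.007, 0.067], "yaw": 0, "fingers": 0},
    {"delta_pos": [0.0075, -0.007, 0.067], "yaw": 0, "fingers": 0},
    {"delta_pos": [0.0075, -0.007, 0.067], "yaw": 0, "fingers": 0},
    {"delta_pos": [0.0075, -0.007, 0.067], "yaw": 0, "fingers": 0}
  ]
}}

```text
clock: 3.15
eef_pos: [0.6228, 0.2585, 0.0045]
tool_rot: [-0.304, 0.953, 0.0, 0.0]
ft_force: [0.4, 0.3, 1.9]
grip_width: 0.0485
grasp_force: 62.4
```

```bash
python3 -c "
from h import *
go(.6233,.2591,.2,125.2)"
```

```text
t 3.15 p [0.6228 0.2585 0.0045] ya 125.42 tz [ 0.001  0.    -1.   ] w 0.0485 j6 -0.22 F [0.4 0.3 1.9] 
 -> delta [-0.003   0.0007 -0.6515] yaw 0.0049
```

Emit:
{"op": "jog_arm", "data": {
  "deltas": [
    {"delta_pos": [0, 0, -0.1], "yaw": 0, "fingers": 0},
    {"delta_pos": [0, 0, -0.25], "yaw": 0, "fingers": 0},
    {"delta_pos": [0, 0, -0.4], "yaw": 0, "fingers": 0},
    {"delta_pos": [0, 0, -0.55], "yaw": 0, "fingers": 0},
    {"delta_pos": [0, 0, -0.65], "yaw": 0.2, "fingers": 0},
    {"delta_pos": [0, 0, -0.65], "yaw": 0.4, "fingers": 0},
    {"delta_pos": [0, 0, -0.65], "yaw": 0.55, "fingers": 0},
    {"delta_pos": [0, 0, -0.65], "yaw": 0.55, "fingers": 0}
  ]
}}

```text
clock: 3.95
eef_pos: [0.6221, 0.2582, 0.1988]
tool_rot: [-0.093, 0.996, -0.0, -0.001]
ft_force: [-0.2, -0.5, -1.3]
grip_width: 0.0484
grasp_force: 62.8
```

```bash
python3 -c "
from h import *
go(.5616,-.0025,.16,100.8)"
```

```text
t 3.95 p [0.6221 0.2582 0.1988] ya 100.69 tz [-0.001 -0.    -1.   ] w 0.0484 j6 0.21 F [-0.2 -0.5 -1.3] 
 -> delta [ 0.3594 -0.8165  0.1298] yaw -0.0024
```

Emit:
{"op": "jog_arm", "data": {
  "deltas": [
    {"delta_pos": [0.36, -0.8165, 0], "yaw": 0, "fingers": 0},
    {"delta_pos": [0.36, -0.8165, 0], "yaw": 0, "fingers": 0},
    {"delta_pos": [0.36, -0.8165, 0], "yaw": 0, "fingers": 0},
    {"delta_pos": [0.36, -0.8165, 0], "yaw": 0, "fingers": 0},
    {"delta_pos": [0.36, -0.8165, 0], "yaw": 0, "fingers": 0},
    {"delta_pos": [0.36, -0.8165, 0], "yaw": 0, "fingers": 0},
    {"delta_pos": [0.36, -0.8165, 0.13], "yaw": 0, "fingers": 0},
    {"delta_pos": [0.36, -0.8165, 0.13], "yaw": 0, "fingers": 0},
    {"delta_pos": [0.36, -0.8165, 0.13], "yaw": 0, "fingers": 0}
  ]
}}

```text
clock: 4.85
eef_pos: [0.5605, -0.0023, 0.1593]
tool_rot: [-0.094, 0.996, 0.0, -0.002]
ft_force: [0.5, 0.7, -1.6]
grip_width: 0.0484
grasp_force: 63.0
```

```bash
cat >> h.py <<'E'
def plate(c,z0,z1,n='scene',yaw=10.8,ori=(.5445,-.0058)):
    """plate-colour points in deck-yaw horizontal frame (origin line1)"""
    i,W=cap(n); H=hsv(i).astype(int); m=mask(i,c) if c!='yellow' else (H[...,0]>15)&(H[...,0]<36)&(H[...,1]>120)&(H[...,2]>60)
    m&=(W[...,2]>z0)&(W[...,2]<z1); P=W[m]; a=np.radians(yaw)
    d=P[:,:2]-np.array(ori); return i,np.c_[d@[np.cos(a),np.sin(a)],d@[-np.sin(a),np.cos(a)],P[:,2]]
E
python3 - <<'E'
from h import *
np.set_printoptions(precision=4,suppress=True)
for n in('scene','top'):
    i,Q=plate('blue',.10,.25,n); Q=Q[(abs(Q[:,0])<.15)&(abs(Q[:,1])<.1)]
    if len(Q)<20: print(len(Q)); continue
    print(n,len(Q),np.percentile(Q,[1,50,99],axis=0).round(4).tolist())
    A=np.c_[Q[:,:2],np.ones(len(Q))]; print('fit slope',np.linalg.lstsq(A,Q[:,2],rcond=None)[0],rect(Q[:,:2]))
save(i,'t2.png') if n=='top' else 0
i,_=cap('scene'); save(i[90:240,180:380],'s2.png',4)
go(.5616,-.0025,.12,100.8)
E
```

```text
scene 230 [[-0.0104, -0.0449, 0.1561], [0.0492, -0.0261, 0.1596], [0.0801, 0.0439, 0.1837]]
fit slope [-0.0347 -0.0084  0.1618] (array([ 0.0349, -0.0058]), (0.09999559074640274, 0.09233830869197845), 89.33748626708984)
0
t 5.0 p [ 0.5629 -0.0017  0.1616] ya 100.78 tz [ 0.002  0.    -1.   ] w 0.0485 j6 -0.19 F [ 1.1  0.8 -2.3] 
 -> delta [ 0.0051 -0.0018  0.1388] yaw -0.0004
```

View pics/s2.png

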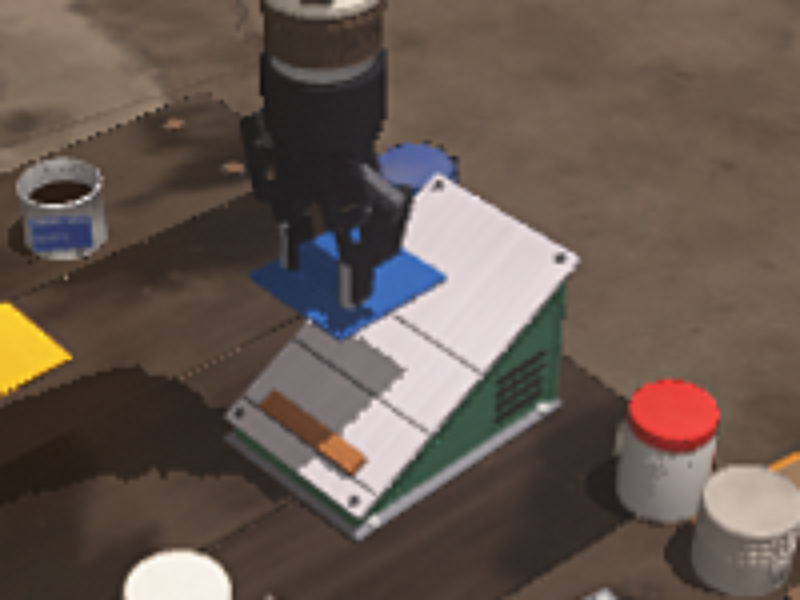

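The picture shows the blue plate held level over the deck, with its lower edge at crop (300,310), the strip at (315,430), and the alignment good.

Emit:
{"op": "jog_arm", "data": {
  "deltas": [
    {"delta_pos": [0.003, 0, 0.1], "yaw": 0, "fingers": 0},
    {"delta_pos": [0.003, 0, 0.2], "yaw": 0, "fingers": 0},
    {"delta_pos": [0.003, 0, 0.23], "yaw": 0, "fingers": 0},
    {"delta_pos": [0.003, 0, 0.26], "yaw": 0, "fingers": 0},
    {"delta_pos": [0.003, 0, 0.275], "yaw": 0, "fingers": 0},
    {"delta_pos": [0.003, 0, 0.29], "yaw": 0, "fingers": 0},
    {"delta_pos": [0.003, 0, 0.305], "yaw": 0, "fingers": 0},
    {"delta_pos": [0.003, 0, 0.315], "yaw": 0, "fingers": 0}
  ]
}}

```text
clock: 5.8
eef_pos: [0.5591, -0.0026, 0.0676]
tool_rot: [-0.093, 0.996, -0.0, -0.001]
ft_force: [-11.1, -2.2, 6.3]
grip_width: 0.0488
grasp_force: 65.6
```

```bash
python3 - <<'E'
from h import *
np.set_printoptions(precision=4,suppress=True)
i,Q=plate('blue',.03,.25); Q=Q[(abs(Q[:,0])<.15)&(abs(Q[:,1])<.1)]
A=np.c_[Q[:,:2],np.ones(len(Q))]; k=np.ones(len(Q),bool)
for _ in range(4):
    s=np.linalg.lstsq(A[k],Q[k,2],rcond=None)[0]; k=abs(A@s-Q[:,2])<.004
print(len(Q),k.sum(),s,np.percentile(Q[k],[1,50,99],axis=0))
go(.562,-.0014,.0565,100.8)
E
```

```text
246 228 [ 0.221  -0.0009  0.0646] [[-0.0085 -0.0442  0.0608]
 [ 0.0429 -0.0281  0.0744]
 [ 0.0822  0.0449  0.084 ]]
t 5.85 p [ 0.5591 -0.0026  0.0672] ya 100.68 tz [-0.003 -0.    -1.   ] w 0.049 j6 -0.19 F [-9.2 -1.   6.4] 
 -> delta [-0.0105  0.0021  0.0355] yaw -0.0026
```

Emit:
{"op": "jog_arm", "data": {
  "deltas": [
    {"delta_pos": [-0.004, 0, 0.012], "yaw": 0, "fingers": 0},
    {"delta_pos": [-0.008, 0, 0.022], "yaw": 0, "fingers": 0},
    {"delta_pos": [-0.008, 0, 0.03], "yaw": 0, "fingers": 0},
    {"delta_pos": [-0.008, 0, 0.03], "yaw": 0, "fingers": 0}
  ]
}}

```text
clock: 6.25
eef_pos: [0.5599, -0.0024, 0.0579]
tool_rot: [-0.093, 0.996, -0.0, -0.003]
ft_force: [-12.5, 0.1, 7.8]
grip_width: 0.0483
grasp_force: 71.4
```

```bash
cat >> h.py <<'E'
def tilt(c,z0=.03,z1=.25,lim=.15,n='scene'):
    np.set_printoptions(precision=4,suppress=True)
    i,Q=plate(c,z0,z1,n); Q=Q[(abs(Q[:,0])<lim+.05)&(abs(Q[:,1])<.1)]
    A=np.c_[Q[:,:2],np.ones(len(Q))]; k=np.ones(len(Q),bool)
    for _ in range(5):
        s=np.linalg.lstsq(A[k],Q[k,2],rcond=None)[0]; k=abs(A@s-Q[:,2])<.004
    print(c,n,len(Q),k.sum(),'tilt',np.degrees(np.arctan(s[0])),s,'pct',np.percentile(Q[k],[1,99],axis=0).tolist(),'rect',rect(Q[k][:,:2]))
E
python3 - <<'E'
from h import *
tilt('blue')
go(.562,-.0014,.0565,100.8)
E
```

```text
blue scene 220 205 tilt 20.66477159632847 [ 0.3772 -0.005   0.0518] pct [[-0.004367624083698281, -0.04357385678906168, 0.04862470254888569], [0.08029301474461004, 0.04355738825643069, 0.08274166030601672]] rect (array([0.038 , 0.0004]), (0.08953669667243958, 0.08582291752099991), 89.26777648925781)
t 6.3 p [ 0.5599 -0.0024  0.058 ] ya 100.67 tz [-0.006 -0.001 -1.   ] w 0.0487 j6 -0.19 F [-12.8  -1.7   6.4] 
 -> delta [-0.0076  0.0018  0.0049] yaw -0.0028
```

Emit:
{"op": "jog_arm", "data": {
  "deltas": [
    {"delta_pos": [0, 0, 0.008], "yaw": 0, "fingers": 0},
    {"delta_pos": [0, 0, 0.01], "yaw": 0, "fingers": 0},
    {"delta_pos": [0, 0, 0.01], "yaw": 0, "fingers": 0},
    {"delta_pos": [0, 0, 0.01], "yaw": 0, "fingers": 0.65},
    {"delta_pos": [0, 0, 0.01], "yaw": 0, "fingers": 0.75},
    {"delta_pos": [0, 0, -0.1], "yaw": 0, "fingers": 0.75},
    {"delta_pos": [0, 0, -0.25], "yaw": 0, "fingers": 0.75},
    {"delta_pos": [0, 0, -0.4], "yaw": 0, "fingers": 0.75},
    {"delta_pos": [0, 0, -0.45], "yaw": 0, "fingers": 0.75}
  ]
}}

```text
clock: 7.2
eef_pos: [0.5675, -0.0019, 0.1986]
tool_rot: [-0.093, 0.996, -0.001, 0.006]
ft_force: [-0.1, 0.4, 0.1]
grip_width: 0.0639
grasp_force: 0.0
```

```bash
python3 - <<'E'
from h import *
tilt('blue')
go(.387,.235,.2,99)
E
```

```text
blue scene 688 608 tilt 22.493399234265475 [ 0.4141 -0.0069  0.0489] pct [[-0.0033541738949445965, -0.04342637037247863, 0.04674068153400786], [0.08098673294447786, 0.04461623017089661, 0.0831541743365428]] rect (array([0.0378, 0.0004]), (0.0893002599477768, 0.09070497751235962), 1.1055265665054321)
t 7.25 p [ 0.568  -0.0019  0.1994] ya 100.69 tz [ 0.014  0.    -1.   ] w 0.0642 j6 -0.19 F [1.  0.1 2.2] 
 -> delta [ 0.4462  0.8879 -0.0107] yaw 0.0375
```

Emit:
{"op": "jog_arm", "data": {
  "deltas": [
    {"delta_pos": [0.446, 0.888, 0], "yaw": 0.037, "fingers": 0.75},
    {"delta_pos": [0.446, 0.888, 0], "yaw": 0.037, "fingers": 0.75},
    {"delta_pos": [0.446, 0.888, 0], "yaw": 0.037, "fingers": 0.75},
    {"delta_pos": [0.446, 0.888, 0], "yaw": 0.037, "fingers": 0.75},
    {"delta_pos": [0.446, 0.888, 0], "yaw": 0.037, "fingers": 0.75},
    {"delta_pos": [0.446, 0.888, 0], "yaw": 0.037, "fingers": 0.75},
    {"delta_pos": [0.446, 0.888, 0.1], "yaw": 0.037, "fingers": 0.75},
    {"delta_pos": [0.446, 0.888, 0.25], "yaw": 0.037, "fingers": 0.75},
    {"delta_pos": [0.446, 0.888, 0.4], "yaw": 0.037, "fingers": 0.75},
    {"delta_pos": [0.446, 0.888, 0.5], "yaw": 0.037, "fingers": 0.75},
    {"delta_pos": [0.446, 0.888, 0.5], "yaw": 0.037, "fingers": 0.75},
    {"delta_pos": [0.446, 0.888, 0.5], "yaw": 0.037, "fingers": 0.75}
  ]
}}

```text
clock: 8.45
eef_pos: [0.3826, 0.2352, 0.0418]
tool_rot: [-0.079, 0.997, -0.0, -0.0]
ft_force: [0.0, 1.3, 0.3]
grip_width: 0.0644
grasp_force: 0.0
```

```bash
python3 -c "
from h import *
go(.387,.235,.005,99)"
```

```text
t 8.45 p [0.3826 0.2352 0.0418] ya 99.02 tz [-0. -0. -1.] w 0.0644 j6 0.39 F [0.  1.3 0.3] 
 -> delta [-0.0144 -0.0028  0.1228] yaw 0.0003
```

Emit:
{"op": "jog_arm", "data": {
  "deltas": [
    {"delta_pos": [-0.0144, -0.003, 0.03], "yaw": 0, "fingers": 0.75},
    {"delta_pos": [-0.0144, -0.003, 0.08], "yaw": 0, "fingers": 0.75},
    {"delta_pos": [-0.0144, -0.003, 0.11], "yaw": 0, "fingers": 0.75},
    {"delta_pos": [-0.0144, -0.003, 0.121], "yaw": 0, "fingers": 0.75},
    {"delta_pos": [-0.0144, -0.003, 0.121], "yaw": 0, "fingers": 0.75},
    {"delta_pos": [-0.0144, -0.003, 0.121], "yaw": 0, "fingers": 0},
    {"delta_pos": [-0.0144, -0.003, 0.121], "yaw": 0, "fingers": 0},
    {"delta_pos": [-0.0144, -0.003, 0.121], "yaw": 0, "fingers": 0},
    {"delta_pos": [-0.0144, -0.003, 0.121], "yaw": 0, "fingers": 0},
    {"delta_pos": [-0.0144, -0.003, 0.121], "yaw": 0, "fingers": 0}
  ]
}}

```text
clock: 9.45
eef_pos: [0.3874, 0.235, 0.0064]
tool_rot: [-0.079, 0.997, 0.0, 0.001]
ft_force: [-1.6, -1.3, 5.4]
grip_width: 0.0485
grasp_force: 62.2
```

```bash
python3 -c "
from h import *
go(.387,.235,.2,99)"
```

```text
t 9.45 p [0.3874 0.235  0.0064] ya 99.01 tz [ 0.002  0.001 -1.   ] w 0.0485 j6 0.39 F [-1.6 -1.3  5.4] 
 -> delta [ 3.000e-04  6.000e-04 -6.454e-01] yaw 0.0001
```

Emit:
{"op": "jog_arm", "data": {
  "deltas": [
    {"delta_pos": [0, 0, -0.1], "yaw": 0, "fingers": 0},
    {"delta_pos": [0, 0, -0.25], "yaw": 0, "fingers": 0},
    {"delta_pos": [0, 0, -0.4], "yaw": 0, "fingers": 0},
    {"delta_pos": [0, 0, -0.55], "yaw": 0, "fingers": 0},
    {"delta_pos": [0, 0, -0.65], "yaw": -0.04, "fingers": 0},
    {"delta_pos": [0, 0, -0.65], "yaw": -0.04, "fingers": 0},
    {"delta_pos": [0, 0, -0.65], "yaw": -0.04, "fingers": 0}
  ]
}}

```text
clock: 10.15
eef_pos: [0.3867, 0.2347, 0.2004]
tool_rot: [-0.094, 0.996, 0.0, 0.0]
ft_force: [-0.3, -0.7, -3.4]
grip_width: 0.0484
grasp_force: 63.3
```

```bash
python3 -c "
from h import *
go(.6097,.0077,.18,100.8)"
```

```text
t 10.15 p [0.3867 0.2347 0.2004] ya 100.79 tz [ 0.001  0.    -1.   ] w 0.0484 j6 0.36 F [-0.3 -0.7 -3.4] 
 -> delta [-0.5884 -0.8826  0.0679] yaw -0.0002
```

Emit:
{"op": "jog_arm", "data": {
  "deltas": [
    {"delta_pos": [-0.588, -0.883, 0], "yaw": 0, "fingers": 0},
    {"delta_pos": [-0.588, -0.883, 0], "yaw": 0, "fingers": 0},
    {"delta_pos": [-0.588, -0.883, 0], "yaw": 0, "fingers": 0},
    {"delta_pos": [-0.588, -0.883, 0], "yaw": 0, "fingers": 0},
    {"delta_pos": [-0.588, -0.883, 0], "yaw": 0, "fingers": 0},
    {"delta_pos": [-0.588, -0.883, 0], "yaw": 0, "fingers": 0},
    {"delta_pos": [-0.588, -0.883, 0], "yaw": 0, "fingers": 0},
    {"delta_pos": [-0.588, -0.883, 0.07], "yaw": 0, "fingers": 0},
    {"delta_pos": [-0.588, -0.883, 0.07], "yaw": 0, "fingers": 0},
    {"delta_pos": [-0.588, -0.883, 0.07], "yaw": 0, "fingers": 0}
  ]
}}

```text
clock: 11.15
eef_pos: [0.6077, 0.0077, 0.1766]
tool_rot: [-0.094, 0.996, 0.0, -0.003]
ft_force: [0.0, 0.1, -1.1]
grip_width: 0.0484
grasp_force: 63.3
```

```bash
python3 - <<'E'
from h import *
tilt('yellow',.12)
tilt('blue')
go(.6097,.0077,.0842,100.8)
E
```

```text
yellow scene 576 451 tilt -0.5985640255406797 [-0.0104 -0.0004  0.1758] pct [[0.03368250966411196, -0.04419014479424295, 0.17190176836320636], [0.12739174147745852, 0.04627559486125589, 0.17866200518103656]] rect (array([0.0818, 0.0012]), (0.09789768606424332, 0.09268078207969666), 0.21352873742580414)
blue scene 445 371 tilt 22.563304637270004 [ 0.4155 -0.0031  0.0489] pct [[-0.004372849823634984, -0.04410021515261439, 0.045493937969578124], [0.07975023304391217, 0.044532327443593304, 0.08257239177109284]] rect (array([0.0392, 0.    ]), (0.09019072353839874, 0.08850529044866562), 89.28995513916016)
t 11.25 p [0.6092 0.0082 0.1791] ya 100.86 tz [-0.001  0.    -1.   ] w 0.0486 j6 -0.18 F [ 1.   0.2 -2.2] 
 -> delta [-0.0018 -0.002   0.3163] yaw 0.0012
```

Emit:
{"op": "jog_arm", "data": {
  "deltas": [
    {"delta_pos": [-0.004, 0, 0.1], "yaw": 0, "fingers": 0},
    {"delta_pos": [-0.004, 0, 0.19], "yaw": 0, "fingers": 0},
    {"delta_pos": [-0.004, 0, 0.22], "yaw": 0, "fingers": 0},
    {"delta_pos": [-0.004, 0, 0.24], "yaw": 0, "fingers": 0},
    {"delta_pos": [-0.004, 0, 0.255], "yaw": 0, "fingers": 0},
    {"delta_pos": [-0.004, 0, 0.27], "yaw": 0, "fingers": 0},
    {"delta_pos": [-0.006, 0, 0.285], "yaw": 0, "fingers": 0},
    {"delta_pos": [-0.008, 0, 0.295], "yaw": 0, "fingers": 0},
    {"delta_pos": [-0.01, 0, 0.305], "yaw": 0, "fingers": 0},
    {"delta_pos": [-0.01, 0, 0.305], "yaw": 0, "fingers": 0}
  ]
}}

```text
clock: 12.25
eef_pos: [0.6079, 0.0082, 0.0889]
tool_rot: [-0.094, 0.996, 0.0, -0.004]
ft_force: [-14.7, -1.1, 4.9]
grip_width: 0.0485
grasp_force: 66.1
```

```bash
python3 - <<'E'
from h import *
tilt('yellow',.04)
go(.6105,.0077,.0842,100.8)
E
```

```text
yellow scene 571 420 tilt 17.158147654872568 [ 0.3088 -0.0112  0.068 ] pct [[0.039066082954498774, -0.04295593286367001, 0.07839919700108325], [0.12810379361015808, 0.04557364740523881, 0.10900833049757593]] rect (array([0.0826, 0.0019]), (0.09200446307659149, 0.09231039881706238), 3.8937323093414307)
t 12.3 p [0.6079 0.0082 0.089 ] ya 100.83 tz [-0.009 -0.    -1.   ] w 0.0485 j6 -0.18 F [-14.6  -1.    6. ] 
 -> delta [-0.0084 -0.0034  0.016 ] yaw 0.0007
```

Emit:
{"op": "jog_arm", "data": {
  "deltas": [
    {"delta_pos": [-0.01, 0, 0.0], "yaw": 0, "fingers": 0},
    {"delta_pos": [-0.018, 0, 0.006], "yaw": 0, "fingers": 0},
    {"delta_pos": [-0.018, 0, 0.012], "yaw": 0, "fingers": 0},
    {"delta_pos": [-0.018, 0, 0.014], "yaw": 0, "fingers": 0}
  ]
}}

```text
clock: 12.7
eef_pos: [0.6141, 0.0088, 0.0856]
tool_rot: [-0.094, 0.996, -0.0, -0.003]
ft_force: [-13.9, -1.3, 9.0]
grip_width: 0.0486
grasp_force: 66.9
```

```bash
python3 - <<'E'
from h import *
tilt('yellow',.04)
go(.6105,.0077,.0842,100.8)
E
```

```text
yellow scene 569 424 tilt 21.897979161175677 [ 0.402  -0.0141  0.0557] pct [[0.04726102128372384, -0.04396294597568096, 0.0727899974506284], [0.13326138504927437, 0.04513853747849814, 0.11081251593335202]] rect (array([0.0902, 0.0021]), (0.08736969530582428, 0.0940437838435173), 1.3130230903625488)
t 12.75 p [0.6141 0.0088 0.0856] ya 100.81 tz [-0.006 -0.001 -1.   ] w 0.0483 j6 -0.17 F [-13.7  -1.5   5.7] 
 -> delta [ 0.0124 -0.0014  0.0048] yaw 0.0003
```

Emit:
{"op": "jog_arm", "data": {
  "deltas": [
    {"delta_pos": [0.006, 0, 0.0], "yaw": 0, "fingers": 0},
    {"delta_pos": [0.011, 0, 0.002], "yaw": 0, "fingers": 0},
    {"delta_pos": [0.011, 0, 0.004], "yaw": 0, "fingers": 0},
    {"delta_pos": [0.011, 0, 0.004], "yaw": 0, "fingers": 0}
  ]
}}

```text
clock: 13.15
eef_pos: [0.6141, 0.0088, 0.0856]
tool_rot: [-0.094, 0.996, -0.0, 0.0]
ft_force: [-7.0, -0.5, 4.8]
grip_width: 0.0481
grasp_force: 66.6
```

```bash
python3 - <<'E'
from h import *
tilt('yellow',.04)
tilt('blue')
go(.6105,.0077,.0842,100.8)
E
```

```text
yellow scene 566 415 tilt 22.12300937849356 [ 0.4065 -0.0202  0.0556] pct [[0.04716793645658491, -0.04414868202688453, 0.07329371110575753], [0.13298047698764603, 0.045657096983622254, 0.11062744985126838]] rect (array([0.0897, 0.0006]), (0.08902344852685928, 0.09373212605714798), 1.8976011276245117)
blue scene 367 295 tilt 22.356355987562985 [ 0.4113 -0.0086  0.0488] pct [[-0.0047906507382366416, -0.044381004785717576, 0.04529268684033665], [0.058079852563579254, 0.044291297963428795, 0.07229568330387791]] rect (array([0.0369, 0.0007]), (0.08708313852548599, 0.09138712286949158), 2.1583638191223145)
t 13.25 p [0.6141 0.0088 0.0856] ya 100.83 tz [ 0. -0. -1.] w 0.0486 j6 -0.17 F [-7.2 -0.   5.7] 
 -> delta [ 0.0126 -0.0012  0.0046] yaw 0.0007
```

Emit:
{"op": "jog_arm", "data": {
  "deltas": [
    {"delta_pos": [0.0, 0, -0.012], "yaw": 0, "fingers": 0},
    {"delta_pos": [0.0, 0, -0.018], "yaw": 0, "fingers": 0},
    {"delta_pos": [0.012, 0, -0.018], "yaw": 0, "fingers": 0},
    {"delta_pos": [0.012, 0, -0.018], "yaw": 0, "fingers": 0},
    {"delta_pos": [0.012, 0, -0.004], "yaw": 0, "fingers": 0},
    {"delta_pos": [0.012, 0, 0.002], "yaw": 0, "fingers": 0},
    {"delta_pos": [0.012, 0, 0.002], "yaw": 0, "fingers": 0}
  ]
}}

```text
clock: 13.95
eef_pos: [0.6121, 0.008, 0.0845]
tool_rot: [-0.094, 0.996, 0.0, 0.002]
ft_force: [-4.9, 0.7, 11.7]
grip_width: 0.0484
grasp_force: 67.1
```

```bash
python3 - <<'E'
from h import *
tilt('yellow',.04)
go(.6105,.0077,.0842,100.8)
E
```

```text
yellow scene 564 414 tilt 22.168001417583312 [ 0.4074 -0.0071  0.0554] pct [[0.044741992255024024, -0.04385340519129444, 0.07204224738387226], [0.13014705275734173, 0.04474506845581069, 0.10980199163094409]] rect (array([0.0885, 0.0006]), (0.09165149927139282, 0.08869510889053345), 89.45817565917969)
t 14.0 p [0.6121 0.008  0.0845] ya 100.81 tz [ 0.003  0.    -1.   ] w 0.0484 j6 -0.18 F [-5.1 -0.2 11.6] 
 -> delta [0.0053 0.     0.0011] yaw 0.0002
```

Emit:
{"op": "jog_arm", "data": {
  "deltas": [
    {"delta_pos": [0, 0, 0.002], "yaw": 0, "fingers": 0.62},
    {"delta_pos": [0, 0, 0.0], "yaw": 0, "fingers": 0.75},
    {"delta_pos": [0, 0, 0.0], "yaw": 0, "fingers": 0.75},
    {"delta_pos": [0, 0, -0.1], "yaw": 0, "fingers": 0.75},
    {"delta_pos": [0, 0, -0.25], "yaw": 0, "fingers": 0.75},
    {"delta_pos": [0, 0, -0.4], "yaw": 0, "fingers": 0.3},
    {"delta_pos": [0, 0, -0.4], "yaw": 0, "fingers": 0},
    {"delta_pos": [0, 0, -0.4], "yaw": 0, "fingers": 0}
  ]
}}

```text
clock: 14.8
eef_pos: [0.6122, 0.0079, 0.2031]
tool_rot: [-0.094, 0.996, -0.0, 0.002]
ft_force: [0.3, 0.5, -1.2]
grip_width: 0.0211
grasp_force: 0.0
```

```bash
python3 - <<'E'
from h import *
tilt('yellow',.04)
tilt('blue')
go(.642,-.28,.2,90)
E
```

```text
yellow scene 884 725 tilt 22.66946842505163 [ 0.4177 -0.0026  0.0546] pct [[0.04540038953037467, -0.04362464993406782, 0.07211587373684492], [0.13197980186944414, 0.044828652966339935, 0.1104187306133714]] rect (array([0.0887, 0.0008]), (0.08996763825416565, 0.09203793108463287), 0.9375383257865906)
blue scene 323 253 tilt 22.14989350516657 [ 0.4071 -0.0092  0.0489] pct [[-0.004816868845574203, -0.044175553939241496, 0.04563528834824056], [0.04709408896858752, 0.044175647610471616, 0.06895748422258287]] rect (array([0.0228, 0.0011]), (0.05801495909690857, 0.09316731989383698), 2.146009683609009)
t 14.9 p [0.6104 0.0079 0.2002] ya 100.81 tz [-0.003 -0.    -1.   ] w 0.0058 j6 -0.18 F [ 0.   0.1 -0.9] 
 -> delta [ 0.0765 -0.9624  0.0005] yaw 0.2403
```

Emit:
{"op": "jog_arm", "data": {
  "deltas": [
    {"delta_pos": [0.07, -0.962, 0], "yaw": 0.26, "fingers": 0},
    {"delta_pos": [0.07, -0.962, 0], "yaw": 0.26, "fingers": 0},
    {"delta_pos": [0.07, -0.962, 0], "yaw": 0.26, "fingers": 0},
    {"delta_pos": [0.07, -0.962, 0], "yaw": 0.26, "fingers": 0},
    {"delta_pos": [0.07, -0.962, 0], "yaw": 0.26, "fingers": 0},
    {"delta_pos": [0.07, -0.962, 0], "yaw": 0.26, "fingers": 0},
    {"delta_pos": [0.07, -0.962, 0.1], "yaw": 0.26, "fingers": 0},
    {"delta_pos": [0.07, -0.962, 0.25], "yaw": 0.26, "fingers": 0},
    {"delta_pos": [0.07, -0.962, 0.35], "yaw": 0.26, "fingers": 0},
    {"delta_pos": [0.07, -0.962, 0.35], "yaw": 0.26, "fingers": 0},
    {"delta_pos": [0.07, -0.962, 0.35], "yaw": 0.26, "fingers": 0}
  ]
}}

```text
clock: 16.0
eef_pos: [0.6436, -0.279, 0.0951]
tool_rot: [0.008, 1.0, 0.001, -0.002]
ft_force: [0.9, -0.1, 0.9]
grip_width: -0.0003
grasp_force: 0.0
```

```bash
python3 -c "
from h import *
i,W=cap('scene'); save(i[200:330,240:400],'s3.png',4)
go(.642,-.281,.054,89)"
```

```text
t 16.05 p [ 0.6451 -0.2796  0.0974] ya 89.12 tz [ 0. -0. -1.] w -0.0 j6 -0.39 F [ 0.1 -0.5  0.5] 
 -> delta [ 0.0103 -0.0049  0.1446] yaw 0.0026
```

View pics/s3.png

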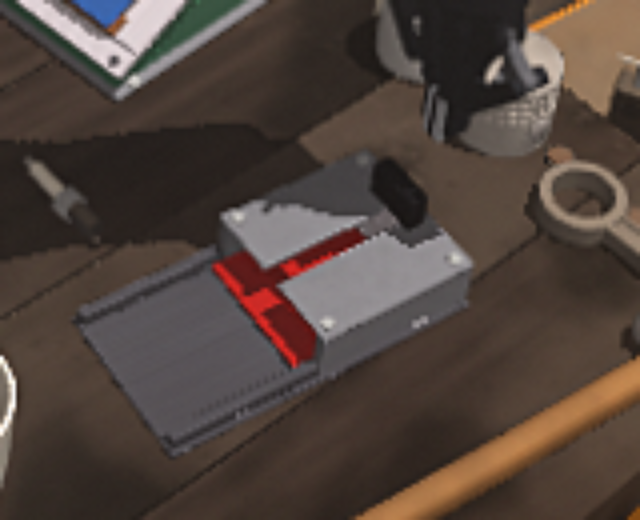

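The closed fingers are at crop (435,130), behind the black block at (398,190). The tray is empty at (200,340). Next I lower and push.

Emit:
{"op": "jog_arm", "data": {
  "deltas": [
    {"delta_pos": [0.005, -0.004, 0.08], "yaw": 0, "fingers": 0},
    {"delta_pos": [0.005, -0.004, 0.137], "yaw": 0, "fingers": 0},
    {"delta_pos": [0.005, -0.004, 0.137], "yaw": 0, "fingers": 0},
    {"delta_pos": [0.04, -0.004, 0.137], "yaw": 0, "fingers": 0},
    {"delta_pos": [0.08, -0.004, 0.137], "yaw": 0, "fingers": 0},
    {"delta_pos": [0.12, -0.004, 0.137], "yaw": 0, "fingers": 0},
    {"delta_pos": [0.16, -0.003, 0.137], "yaw": 0, "fingers": 0},
    {"delta_pos": [0.2, -0.003, 0.137], "yaw": 0, "fingers": 0},
    {"delta_pos": [0.24, -0.003, 0.137], "yaw": 0, "fingers": 0},
    {"delta_pos": [0.27, -0.003, 0.137], "yaw": 0, "fingers": 0},
    {"delta_pos": [0.295, -0.003, 0.137], "yaw": 0, "fingers": 0},
    {"delta_pos": [0.295, -0.003, 0.137], "yaw": 0, "fingers": 0}
  ]
}}

```text
clock: 17.25
eef_pos: [0.5592, -0.2794, 0.0591]
tool_rot: [0.007, 1.0, -0.001, 0.004]
ft_force: [4.9, 2.0, -0.7]
grip_width: 0.0003
grasp_force: 2.4
```

```bash
python3 -c "
from h import *
i,W=cap('scene'); H=hsv(i); P=W[blob((H[...,2]<60),(.55,-.28),W,.06)&(W[...,2]>.045)&(W[...,2]<.077)]; print(len(P))
Q=W[blob(mask(i,'red'),(.5,-.28),W,.12)]; print('red',len(Q),np.percentile(Q,[1,99],axis=0).round(4))
go(.553,-.281,.054,89)"
```

```text
168
red 1145 [[ 0.4404 -0.3206  0.0052]
 [ 0.5323 -0.2339  0.0331]]
t 17.3 p [ 0.5594 -0.2795  0.0591] ya 89.15 tz [ 0.007 -0.002 -1.   ] w 0.0002 j6 -0.45 F [5.  2.6 1.7] 
 -> delta [ 0.0215 -0.0055  0.0168] yaw 0.0033
```

Emit:
{"op": "jog_arm", "data": {
  "deltas": [
    {"delta_pos": [0.012, 0, 0], "yaw": 0, "fingers": 0},
    {"delta_pos": [0.022, 0, 0], "yaw": 0, "fingers": 0},
    {"delta_pos": [0.028, 0, 0], "yaw": 0, "fingers": 0},
    {"delta_pos": [0.028, 0, 0], "yaw": 0, "fingers": 0}
  ]
}}

```text
clock: 17.7
eef_pos: [0.5552, -0.2793, 0.0593]
tool_rot: [0.007, 1.0, -0.001, 0.007]
ft_force: [13.4, 1.9, -4.7]
grip_width: -0.0001
grasp_force: 6.6
```

Emit:
{"op": "jog_arm", "data": {
  "deltas": [
    {"delta_pos": [-0.1, 0, 0], "yaw": 0, "fingers": 0},
    {"delta_pos": [-0.2, 0, 0], "yaw": 0, "fingers": 0},
    {"delta_pos": [-0.29, 0, 0], "yaw": 0, "fingers": 0},
    {"delta_pos": [-0.305, 0, 0], "yaw": 0, "fingers": 0},
    {"delta_pos": [-0.305, 0, -0.1], "yaw": 0, "fingers": 0},
    {"delta_pos": [-0.305, 0, -0.25], "yaw": 0, "fingers": 0.5},
    {"delta_pos": [-0.305, 0, -0.4], "yaw": 0, "fingers": 0.75},
    {"delta_pos": [-0.305, 0, -0.4], "yaw": 0, "fingers": 0.75}
  ]
}}

```text
clock: 18.5
eef_pos: [0.6423, -0.2824, 0.1861]
tool_rot: [0.008, 1.0, -0.003, 0.007]
ft_force: [1.0, -0.3, 1.1]
grip_width: 0.0435
grasp_force: 0.0
```

```bash
python3 - <<'E'
from h import *
np.set_printoptions(precision=4,suppress=True)
for n in('scene','top'):
    i,W=cap(n); Q=W[blob(mask(i,'red'),(.48,-.28),W,.1)]; lo=Q[Q[:,2]<.013]; hi=Q[Q[:,2]>.024]
    print(n,len(lo),len(hi),rect(lo[:,:2]),np.percentile(lo,[1,99],axis=0),'rib',rect(hi[:,:2]) if len(hi)>5 else 0)
go(.465,-.28,.2,89)
E
```

```text
scene 996 93 (array([ 0.483 , -0.2756]), (0.09167356044054031, 0.09414583444595337), 88.46043395996094) [[ 0.4368 -0.3201  0.0056]
 [ 0.5288 -0.2327  0.0127]] rib (array([ 0.466 , -0.2776]), (0.04955412447452545, 0.012468993663787842), 85.12382507324219)
top 292 11 (array([ 0.4814, -0.2587]), (0.04692466929554939, 0.08432667702436447), 87.43588256835938) [[ 0.4416 -0.2801  0.005 ]
 [ 0.522  -0.2361  0.0128]] rib (array([ 0.4684, -0.257 ]), (0.00655415840446949, 0.009952825494110584), 63.2129020690918)
t 18.6 p [ 0.6397 -0.2811  0.1792] ya 89.09 tz [ 0.004 -0.003 -1.   ] w 0.0582 j6 -0.4 F [-0.7 -0.3 -0.7] 
 -> delta [ 0.582  -0.0057 -0.0717] yaw 0.002
```

Emit:
{"op": "jog_arm", "data": {
  "deltas": [
    {"delta_pos": [0.579, -0.015, -0.05], "yaw": 0, "fingers": 0.75},
    {"delta_pos": [0.579, -0.015, -0.05], "yaw": 0, "fingers": 0.75},
    {"delta_pos": [0.579, -0.015, -0.05], "yaw": 0, "fingers": 0.75},
    {"delta_pos": [0.579, -0.015, -0.05], "yaw": 0, "fingers": 0.75},
    {"delta_pos": [0.579, -0.015, 0.05], "yaw": 0, "fingers": 0.75},
    {"delta_pos": [0.579, -0.015, 0.2], "yaw": 0, "fingers": 0.75},
    {"delta_pos": [0.579, -0.015, 0.35], "yaw": 0, "fingers": 0.75},
    {"delta_pos": [0.579, -0.015, 0.42], "yaw": 0, "fingers": 0.75},
    {"delta_pos": [0.579, -0.015, 0.42], "yaw": 0, "fingers": 0.75},
    {"delta_pos": [0.579, -0.015, 0.42], "yaw": 0, "fingers": 0.75}
  ]
}}

```text
clock: 19.6
eef_pos: [0.4646, -0.2818, 0.0494]
tool_rot: [0.008, 1.0, 0.001, -0.001]
ft_force: [-0.0, 0.2, 1.2]
grip_width: 0.0641
grasp_force: 0.0
```

```bash
python3 -c "
from h import *
go(.466,-.277,.0095,88.8)"
```

```text
t 19.6 p [ 0.4646 -0.2818  0.0494] ya 89.1 tz [-0.002  0.001 -1.   ] w 0.0641 j6 -0.53 F [-0.   0.2  1.2] 
 -> delta [-0.0048  0.016   0.1329] yaw 0.0066
```

Emit:
{"op": "jog_arm", "data": {
  "deltas": [
    {"delta_pos": [-0.005, 0.016, 0.03], "yaw": 0, "fingers": 0.75},
    {"delta_pos": [-0.005, 0.016, 0.08], "yaw": 0, "fingers": 0.75},
    {"delta_pos": [-0.005, 0.016, 0.12], "yaw": 0, "fingers": 0.75},
    {"delta_pos": [-0.005, 0.016, 0.132], "yaw": 0, "fingers": 0.75},
    {"delta_pos": [-0.005, 0.016, 0.132], "yaw": 0, "fingers": 0.75},
    {"delta_pos": [-0.005, 0.016, 0.132], "yaw": 0, "fingers": 0},
    {"delta_pos": [-0.005, 0.016, 0.132], "yaw": 0, "fingers": 0},
    {"delta_pos": [-0.005, 0.016, 0.132], "yaw": 0, "fingers": 0},
    {"delta_pos": [-0.005, 0.016, 0.132], "yaw": 0, "fingers": 0},
    {"delta_pos": [-0.005, 0.016, 0.132], "yaw": 0, "fingers": 0}
  ]
}}

```text
clock: 20.6
eef_pos: [0.4678, -0.2778, 0.0112]
tool_rot: [0.008, 1.0, -0.0, 0.001]
ft_force: [-1.7, -0.2, 5.1]
grip_width: 0.0486
grasp_force: 62.6
```

```bash
python3 -c "
from h import *
go(.466,-.277,.22,88.8)"
```

```text
t 20.6 p [ 0.4678 -0.2778  0.0112] ya 89.11 tz [ 0.002 -0.001 -1.   ] w 0.0486 j6 -0.52 F [-1.7 -0.2  5.1] 
 -> delta [ 0.0049  0.0019 -0.696 ] yaw 0.0068
```

Emit:
{"op": "jog_arm", "data": {
  "deltas": [
    {"delta_pos": [0, 0, -0.1], "yaw": 0, "fingers": 0},
    {"delta_pos": [0, 0, -0.25], "yaw": 0, "fingers": 0},
    {"delta_pos": [0, 0, -0.4], "yaw": 0, "fingers": 0},
    {"delta_pos": [0, 0, -0.55], "yaw": 0, "fingers": 0},
    {"delta_pos": [0, 0, -0.7], "yaw": -0.1, "fingers": 0},
    {"delta_pos": [0, 0, -0.73], "yaw": -0.26, "fingers": 0},
    {"delta_pos": [0, 0, -0.73], "yaw": -0.26, "fingers": 0},
    {"delta_pos": [0, 0, -0.73], "yaw": -0.26, "fingers": 0}
  ]
}}

```text
clock: 21.4
eef_pos: [0.4664, -0.277, 0.2279]
tool_rot: [-0.093, 0.996, 0.001, -0.001]
ft_force: [0.7, 0.0, -2.8]
grip_width: 0.0482
grasp_force: 64.2
```

```bash
python3 -c "
from h import *
go(.6577,.0158,.21,100.8)"
```

```text
t 21.4 p [ 0.4664 -0.277   0.2279] ya 100.66 tz [-0.002  0.001 -1.   ] w 0.0482 j6 -0.72 F [ 0.7  0.  -2.8] 
 -> delta [-0.8073  0.841   0.0594] yaw -0.003
```

Emit:
{"op": "jog_arm", "data": {
  "deltas": [
    {"delta_pos": [-0.807, 0.841, 0], "yaw": -0.003, "fingers": 0},
    {"delta_pos": [-0.807, 0.841, 0], "yaw": -0.003, "fingers": 0},
    {"delta_pos": [-0.807, 0.841, 0], "yaw": -0.003, "fingers": 0},
    {"delta_pos": [-0.807, 0.841, 0], "yaw": -0.003, "fingers": 0},
    {"delta_pos": [-0.807, 0.841, 0], "yaw": -0.003, "fingers": 0},
    {"delta_pos": [-0.807, 0.841, 0], "yaw": -0.003, "fingers": 0},
    {"delta_pos": [-0.807, 0.841, 0], "yaw": -0.003, "fingers": 0},
    {"delta_pos": [-0.807, 0.841, 0], "yaw": -0.003, "fingers": 0},
    {"delta_pos": [-0.807, 0.841, 0.06], "yaw": -0.003, "fingers": 0},
    {"delta_pos": [-0.807, 0.841, 0.06], "yaw": -0.003, "fingers": 0},
    {"delta_pos": [-0.807, 0.841, 0.06], "yaw": -0.003, "fingers": 0}
  ]
}}

```text
clock: 22.5
eef_pos: [0.6561, 0.0154, 0.2088]
tool_rot: [-0.095, 0.996, 0.0, -0.003]
ft_force: [-0.1, -0.1, -1.2]
grip_width: 0.0484
grasp_force: 64.1
```

```bash
python3 - <<'E'
from h import *
tilt('red',.12,.28)
go(.6577,.0158,.1108,100.8)
E
```

```text
red scene 326 239 tilt -16.462526999218937 [-0.2955  0.0066  0.2381] pct [[0.07607302644751997, -0.04582089338927893, 0.18754464175584168], [0.16613376774988903, 0.043121026353582864, 0.21637119671688212]] rect (array([ 0.1224, -0.0013]), (0.093546062707901, 0.09309510141611099), 88.74101257324219)
t 22.55 p [0.6568 0.0152 0.2101] ya 100.86 tz [-0.003 -0.    -1.   ] w 0.0482 j6 -0.17 F [ 0.2  0.1 -1.4] 
 -> delta [-0.0042  0.0011  0.3311] yaw 0.0013
```

Emit:
{"op": "jog_arm", "data": {
  "deltas": [
    {"delta_pos": [-0.034, 0, 0.05], "yaw": 0, "fingers": 0},
    {"delta_pos": [-0.034, 0, 0.12], "yaw": 0, "fingers": 0},
    {"delta_pos": [-0.034, 0, 0.17], "yaw": 0, "fingers": 0},
    {"delta_pos": [-0.034, 0, 0.195], "yaw": 0, "fingers": 0},
    {"delta_pos": [-0.032, 0, 0.207], "yaw": 0, "fingers": 0},
    {"delta_pos": [-0.028, 0, 0.217], "yaw": 0, "fingers": 0},
    {"delta_pos": [-0.025, 0, 0.227], "yaw": 0, "fingers": 0},
    {"delta_pos": [-0.022, 0, 0.237], "yaw": 0, "fingers": 0},
    {"delta_pos": [-0.019, 0, 0.247], "yaw": 0, "fingers": 0},
    {"delta_pos": [-0.017, 0, 0.257], "yaw": 0, "fingers": 0},
    {"delta_pos": [-0.017, 0, 0.257], "yaw": 0, "fingers": 0}
  ]
}}

```text
clock: 23.65
eef_pos: [0.6606, 0.0154, 0.136]
tool_rot: [-0.094, 0.996, -0.001, -0.001]
ft_force: [-10.9, -2.9, 8.3]
grip_width: 0.048
grasp_force: 67.2
```

```bash
python3 - <<'E'
from h import *
tilt('red',.09,.28)
go(.6615,.0157,.1108,100.8)
E
```

```text
red scene 473 381 tilt 1.2273188423786647 [0.0214 0.0074 0.1309] pct [[0.08415371506481503, -0.04581852872086494, 0.12962348714098518], [0.177540730473536, 0.04201680960115113, 0.13714735831196115]] rect (array([ 0.1313, -0.0027]), (0.09097098559141159, 0.0963314026594162), 89.84764099121094)
t 23.7 p [0.6606 0.0154 0.1361] ya 100.84 tz [-0.003 -0.002 -1.   ] w 0.0481 j6 -0.17 F [-11.3  -2.1   9.5] 
 -> delta [-0.0033  0.0007  0.0843] yaw 0.0009
```

Emit:
{"op": "jog_arm", "data": {
  "deltas": [
    {"delta_pos": [-0.002, 0, 0.01], "yaw": 0, "fingers": 0},
    {"delta_pos": [-0.002, 0, 0.02], "yaw": 0, "fingers": 0},
    {"delta_pos": [-0.002, 0, 0.03], "yaw": 0, "fingers": 0},
    {"delta_pos": [-0.003, 0, 0.04], "yaw": 0, "fingers": 0},
    {"delta_pos": [-0.004, 0, 0.05], "yaw": 0, "fingers": 0},
    {"delta_pos": [-0.006, 0, 0.058], "yaw": 0, "fingers": 0},
    {"delta_pos": [-0.008, 0, 0.066], "yaw": 0, "fingers": 0},
    {"delta_pos": [-0.008, 0, 0.066], "yaw": 0, "fingers": 0}
  ]
}}

```text
clock: 24.5
eef_pos: [0.6605, 0.0156, 0.114]
tool_rot: [-0.094, 0.996, -0.001, -0.005]
ft_force: [-14.0, -3.2, 6.0]
grip_width: 0.0481
grasp_force: 67.1
```

```bash
python3 - <<'E'
from h import *
tilt('red',.07,.28)
go(.6615,.0157,.1108,100.8)
E
```

```text
red scene 440 374 tilt 19.346064978292883 [0.3511 0.0018 0.071 ] pct [[0.08959086573116604, -0.04510381321803597, 0.1015461140620797], [0.17605822945267913, 0.04173014898529064, 0.13305882347420364]] rect (array([ 0.1338, -0.0013]), (0.08913581073284149, 0.08959173411130905), 0.5408453941345215)
t 24.55 p [0.6605 0.0156 0.1141] ya 100.83 tz [-0.009 -0.002 -1.   ] w 0.0481 j6 -0.16 F [-13.7  -3.3   6.2] 
 -> delta [-0.0035 -0.0002  0.0108] yaw 0.0007
```

Emit:
{"op": "jog_arm", "data": {
  "deltas": [
    {"delta_pos": [-0.004, 0, 0.007], "yaw": 0, "fingers": 0},
    {"delta_pos": [-0.005, 0, 0.013], "yaw": 0, "fingers": 0},
    {"delta_pos": [-0.005, 0, 0.015], "yaw": 0, "fingers": 0},
    {"delta_pos": [-0.005, 0, 0.015], "yaw": 0, "fingers": 0}
  ]
}}

```text
clock: 24.95
eef_pos: [0.6622, 0.016, 0.1116]
tool_rot: [-0.095, 0.996, -0.001, -0.004]
ft_force: [-17.1, -3.3, 12.8]
grip_width: 0.0483
grasp_force: 67.4
```

```bash
python3 - <<'E'
from h import *
tilt('red',.07,.28)
go(.6615,.0157,.1108,100.8)
E
```

```text
red scene 448 358 tilt 21.621105468356866 [0.3964 0.0005 0.0626] pct [[0.09129549930709564, -0.0448511354145054, 0.09755438903588022], [0.17692999147367636, 0.04253974685647809, 0.13333400501425968]] rect (array([ 0.1353, -0.0007]), (0.0905020460486412, 0.09039229154586792), 89.14662170410156)
t 25.0 p [0.6622 0.016  0.1116] ya 100.85 tz [-0.007 -0.002 -1.   ] w 0.0485 j6 -0.16 F [-16.8  -1.3  11.9] 
 -> delta [ 0.0024 -0.0005  0.0026] yaw 0.001
```

Emit:
{"op": "jog_arm", "data": {
  "deltas": [
    {"delta_pos": [0.008, 0, 0.003], "yaw": 0, "fingers": 0},
    {"delta_pos": [0.012, 0, 0.003], "yaw": 0, "fingers": 0},
    {"delta_pos": [0.012, 0, 0.003], "yaw": 0, "fingers": 0.62},
    {"delta_pos": [0.012, 0, 0.0], "yaw": 0, "fingers": 0.75},
    {"delta_pos": [0.012, 0, 0.0], "yaw": 0, "fingers": 0.75},
    {"delta_pos": [0.012, 0, -0.1], "yaw": 0, "fingers": 0.75},
    {"delta_pos": [0.012, 0, -0.25], "yaw": 0, "fingers": 0.75},
    {"delta_pos": [0.012, 0, -0.4], "yaw": 0, "fingers": 0.75},
    {"delta_pos": [0.4, 0, -0.4], "yaw": 0, "fingers": 0.75},
    {"delta_pos": [0.7, 0, -0.4], "yaw": 0, "fingers": 0.75},
    {"delta_pos": [0.7, 0, -0.4], "yaw": 0, "fingers": 0.75},
    {"delta_pos": [0.7, 0, -0.4], "yaw": 0, "fingers": 0.75}
  ]
}}

```text
clock: 26.2
eef_pos: [0.4652, -0.0213, 0.2296]
tool_rot: [-0.095, 0.995, -0.0, 0.0]
ft_force: [0.5, -0.4, 0.3]
grip_width: 0.0642
grasp_force: 0.0
```

```bash
python3 - <<'E'
from h import *
tilt('red',.07,.28);tilt('yellow',.04);tilt('blue'); 
tilt('red',.07,.28,n='top');tilt('yellow',.04,n='top')
i,_=cap('scene'); save(i[90:240,180:380],'s4.png',4)
E
```

```text
red scene 741 636 tilt 22.51642437859303 [ 0.4145 -0.0031  0.0605] pct [[0.09199609161682178, -0.04460342063227464, 0.09760413561490469], [0.17756637063446828, 0.042866830855423144, 0.13482668881589882]] rect (array([ 0.1348, -0.0003]), (0.09097924828529358, 0.08990883827209473), 88.00517272949219)
yellow scene 509 371 tilt 23.01775804324123 [ 0.4248 -0.004   0.054 ] pct [[0.04448774853379137, -0.043687746935056275, 0.07176813399504589], [0.0941764731932504, 0.04550060852393304, 0.09442505648866209]] rect (array([0.0695, 0.0015]), (0.09167803078889847, 0.05124574899673462), 89.97486114501953)
blue scene 405 339 tilt 21.86994484162991 [ 0.4014 -0.011   0.0491] pct [[-0.0051243681807655525, -0.043213614034371794, 0.04700412945835739], [0.04712186419658016, 0.0456965550424844, 0.06943448618370376]] rect (array([0.0254, 0.0009]), (0.06564566493034363, 0.09022966027259827), 1.070312261581421)
red top 499 447 tilt 22.975525490577134 [0.424  0.0148 0.0596] pct [[0.09697681346968823, -0.038998872999123815, 0.0999069256625712], [0.175776587726774, 0.040701824105951384, 0.13551736550705684]] rect (array([0.1362, 0.0003]), (0.08054053038358688, 0.08342524617910385), 0.6156989932060242)
yellow top 163 153 tilt 22.868153844828505 [0.4218 0.0058 0.0547] pct [[0.04685193976820928, 0.018706843402218187, 0.07393044956405263], [0.09334099182751761, 0.04460949319398691, 0.0962270452846596]] rect (array([0.0698, 0.0318]), (0.02687017433345318, 0.04742655158042908), 87.3868637084961)
```

View pics/s4.png

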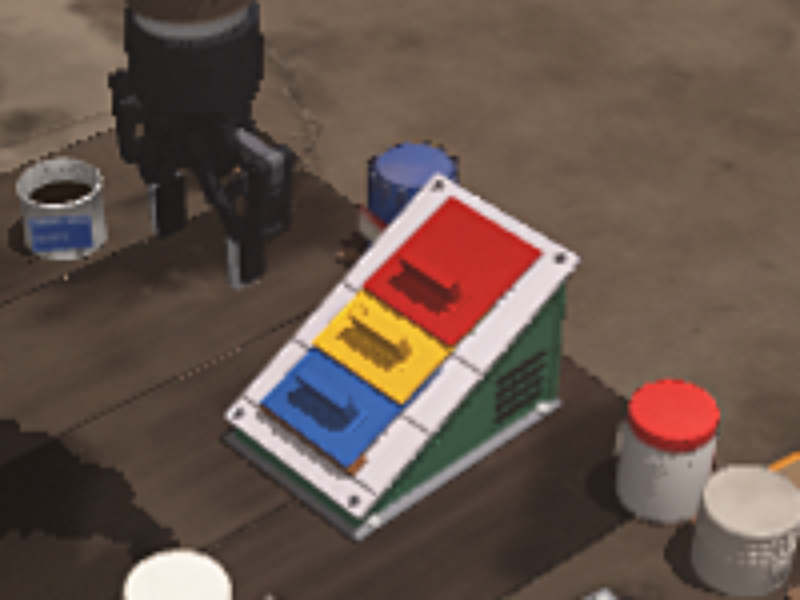

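The picture shows all three plates shingled and square: blue at (320,400), yellow at (380,345) and red at (455,270). Their lower edges line up with the black lines, and the gripper is clear of everything.

```bash
python3 -c "
from workcell import bot
print(bot.job_done())"
```

```text
the job is handed in; nothing more can be done
None
```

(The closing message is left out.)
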